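# Size a spacer ring on the stepped taper gauge and hang it on its hook

### The job

Size the spacer ring that lies on the black rubber pad: slide it over the nose and down the stepped taper gauge until it touches, let go of it, and with the fingertips press gently on top of it until it sits square and will go no further. Read the step at which it stopped (one, two or three lines below it), then take it off and hang it on the rack hook with the same number of pips. Leave the other two rings and everything else on the bench where they are.

Things in the scene. Friction and masses are not known exactly. Their poses are not given: they have to be found in the camera images.
- ring_a: steel shaft spacer ring, one of three alike but for the bore: outside diameter 56 mm, 10 mm thick, about 0.12 kg. The bores differ (30, 34 or 38 mm, one of each); which ring has which bore is not given. Origin: centre of the underside; z is the ring's axis. Lies flat at the start; any of the three may be the one on the pad
- ring_b: steel shaft spacer ring, one of three alike but for the bore: outside diameter 56 mm, 10 mm thick, about 0.12 kg. The bores differ (30, 34 or 38 mm, one of each); which ring has which bore is not given. Origin: centre of the underside; z is the ring's axis. Lies flat at the start; any of the three may be the one on the pad
- ring_c: steel shaft spacer ring, one of three alike but for the bore: outside diameter 56 mm, 10 mm thick, about 0.12 kg. The bores differ (30, 34 or 38 mm, one of each); which ring has which bore is not given. Origin: centre of the underside; z is the ring's axis. Lies flat at the start; any of the three may be the one on the pad
- pad: thin black rubber pad, 100 x 100 mm, flush with the bench (under 1 mm); origin at its centre. The ring to size lies within 12 mm of its centre, the other two rings more than 100 mm away
- gauge: upright stepped taper gauge bolted to the bench, 92 mm high: round grey base 100 mm across, 14 mm high, then a steel mandrel narrowing upward: land 40 mm diameter to height 30, taper to 36 mm at height 34, land to 47, taper to 32 mm at 51, land to 64, taper to 28 mm at 68, land to 80, nose cone to 12 mm at 92. Origin: on its axis, at bench level; z up
- nose (a point): centre of the flat tip (12 mm across) of the gauge's nose, 92 mm above the bench. A ring let go around the mandrel slides down by its weight and comes to rest somewhat askew; dropped from high up it wedges askew. Some 5 to 10 N on top of it, on two opposite sides, squares it
- step1 (a point): point on the gauge's axis at step 1: a ring of 30 mm bore, pressed home, stops on the taper with its underside about here, 65 mm above the bench. One black line runs round the mandrel just below it
- step2 (a point): point on the gauge's axis at step 2: a ring of 34 mm bore, pressed home, stops on the taper with its underside about here, 48 mm above the bench. Two black lines run round the mandrel just below it
- step3 (a point): point on the gauge's axis at step 3: a ring of 38 mm bore, pressed home, stops on the taper with its underside about here, 31 mm above the bench. Three black lines run round the mandrel just below it
- rack: fixed aluminium frame: beam 30 x 30 mm, 330 mm long (along its y), 215 to 245 mm above the bench, on two posts at y = +145 and -145 mm. Origin on the bench under the beam's middle; its -x side faces the robot and has three steel hooks at y = +100 (one pip on the beam above it), 0 (two pips) and -100 mm (three pips): from the robot, hook one is the left one
- hook1 (a point): middle of the throat of hook 1 (one pip), 220 mm up; axes as the rack's. Side profile of its 5 mm wire, x z in mm here: beam face 42 10, level to 22 10, dips to 15 0, level throat to -15 0, rises to the free tip -43 16, pointing at the robot. A ring goes over the tip from -x, tilted (45 degrees will do), then drops into the throat; it hangs with its centre 12 to 17 mm below
- hook2 (a point): middle of the throat of hook 2 (two pips), 220 mm up; axes as the rack's. Side profile of its 5 mm wire, x z in mm here: beam face 42 10, level to 22 10, dips to 15 0, level throat to -15 0, rises to the free tip -43 16, pointing at the robot. A ring goes over the tip from -x, tilted (45 degrees will do), then drops into the throat; it hangs with its centre 12 to 17 mm below
- hook3 (a point): middle of the throat of hook 3 (three pips), 220 mm up; axes as the rack's. Side profile of its 5 mm wire, x z in mm here: beam face 42 10, level to 22 10, dips to 15 0, level throat to -15 0, rises to the free tip -43 16, pointing at the robot. A ring goes over the tip from -x, tilted (45 degrees will do), then drops into the throat; it hangs with its centre 12 to 17 mm below
- feed_wheel: grey toothed plastic wheel lying flat, 62 mm across, 24 mm high; leave alone. Origin: centre of the underside
- screwdriver: screwdriver with black handle, 190 mm, lying on the bench; leave alone
- wrench: steel wrench, 170 mm, lying on the bench; leave alone
- oil_bottle: white bottle, 54 mm across, 140 mm high, standing; leave alone. Origin: centre of the underside
- straw_pack: banded pack of green and white paper straws, 197 x 68 x 38 mm, lying; leave alone. Origin: centre of the underside
Mind the look-alikes: they are no part of the job. Of the things that look like the gauge, the middle-sized one is meant.

How it is judged:
By the outcome, as a careful person would: the job done as asked, in the order asked, and still so for the second after the job is handed in, with the robot touching nothing.
It also fails if it takes over 66 s, if anything falls off the work surface, if the arm or the gripper's body presses on something with over 40 N, if the wrist force passes 120 N, or if a joint passes its speed limit or range.

### The arm

A 6-joint arm with a two-finger parallel gripper is mounted at the origin on the work surface. World frame = base frame: x ahead of the robot, y to its left, z up, the work surface at z = 0. Lengths are in mm, angles in rad, forces in N, time in s.
With the tool pointing down it reaches from about 200 to 875 mm from the base axis. Payload 3.4 kg.
Tool frame: the origin (TCP) lies midway between the tips of the shut fingers; the grasp point (between the pads) lies ctrl.tcp_to_grasp behind it (ctrl.tcp_to_grasp is the distance from the TCP to the grasp point, in mm); z points along the fingers, y is the line along which they close (so a half turn about z gives the same grasp; the last joint's range is limited). The gripper opens to 94 mm and grips with 3 to 60 N. Pads are 16 mm wide; open, the fingers measure 119 mm over their backs; the gripper's body (75 mm by 177 mm) begins 78 mm behind the grasp point.
Start: joints at [-1.239, 0.276, 1.505, -0, 1.361, -0.121], TCP at [251.559, -517.092, 205.493] pointing down, gripper open.
Joint ranges: [-2.89, 2.89], [-0.75, 2.08], [0.22, 2.7], [-1.18, 4.32], [0.11, 2.71], [-2.7, 2.7]. Speed limits (rad/s): [2.57, 2.57, 3.14, 3.14, 3.14, 3.14].

### API

Orientations are given as a unit quaternion [w, x, y, z].
In Python, from rig import sensors, vision, ctrl gives the robot as it stands.
- The arm moves only by the tool apply_moves, never from a script. Its argument "series" is a list of rows, each a list of 7 numbers: the turn, a rotation vector about the tool's x, y, z in degrees, then the shift along the tool's x, y, z in cm, then the closure, from 0 (fully open) to 1 (shut). In form: [[ax, ay, az, tx, ty, tz, claw], ...]. A call has 1 to 8 rows; each row is the pose to reach, as a shift and turn from the pose commanded when the call began, along the tool's axes at that moment; what a row does not reach only later rows make up. A row lasts 1/8 s, in which the tool goes at most 62.5 mm and 10.7 degrees, less where a joint would pass 70% of its speed; a pose out of reach is approached as far as the arm can. A call with a gripper value outside its range is refused whole. The fingers move at their own pace and stop on an object; "force" is the grip in N (left out, the last holds). Time passes only in rows, so rows that repeat a pose let the fingers close. It gives the time, the measured TCP pose, the force, the opening and the grip force at its end, in the units of the state.
- sensors.sense(): the state, without advancing time (a new reading comes with each control period).
- vision.read_camera(name): name is "side" or "top" or "wrist"; returns the picture (384x512x3 uint8, red, green, blue); there is no depth.
- vision.calibration(name): a dict with "camera_matrix" (3x3 intrinsics, pixels), "dist_coeffs" ([k1, k2, p1, p2, k3] as OpenCV has them; the pictures are not rectified), "position" and "rotation" of the camera in the world; the wrist camera has in their place "tool_from_camera" (4x4, takes a point from camera to tool coordinates, whose origin is the TCP and whose axes are the flange's). Camera axes: x right, y up, looking along -z (the intrinsics and any distortion apply to the point x, -y, -z); pixel columns grow to the right and rows downward; lengths in mm; the calibration is good to about 2 mm. A picture is of the moment at which its call begins: read the wrist's pose just before it. calibration takes no time and is no camera call.
- ctrl.finish_job(): hands the job in; it is judged then, once.
The state is a dict: "time": time; "qpos": joint angles; "dq": joint speeds; "joint_efforts": joint torques, N m; "tool_pos": TCP position; "eef_rot": TCP orientation; "contact_force": force on the tool from outside, world axes, zero at the start; "torque": the same for the moment, N m; "opening": finger opening in mm; "gripper_force": force on a finger pad.
Only numpy, scipy, OpenCV 4.12 (cv2) and the standard library are available. Lean on these libraries where they do the work, as an engineer would, in place of code of your own. Each camera call takes 0.05 s, during which the arm holds its last target. There are 200 camera calls.

## Working session

There is one attempt and no reset: what is moved stays moved. The work goes in short steps, Python scripts to look and compute and a tool call to move; the robot and the scene stay as the last step left them, time stands still between calls to the robot, and variables do not carry over. Pictures are saved under pics/ and viewed, at most 10 in all, crops included, and the job is handed in when it is done.

Besides the shell and the picture viewer there is one more tool, called after "Call:" as name(argument=value, ...) on one line, values as JSON. apply_moves: Moves the arm, as the interface text tells. Its arguments: {"type":"object","properties":{"series":{"type":"array","items":{"type":"array","items":{"type":"number"}}},"force":{"type":"number"}},"required":["series"]}

```bash
mkdir -p pics; ls; python3 - <<'E'
from rig import sensors, vision, ctrl
import cv2,numpy as np
print(ctrl.tcp_to_grasp); s=sensors.sense(); print(s)
for n in("side","top","wrist"):
    im=vision.read_camera(n); cv2.imwrite(f"pics/{n}0.png",im[:,:,::-1]); print(n,vision.calibration(n))
a=cv2.imread("pics/side0.png");b=cv2.imread("pics/top0.png")
cv2.imwrite("pics/top0b.png",cv2.resize(b,(800,600),interpolation=cv2.INTER_CUBIC))
cv2.imwrite("pics/side0b.png",cv2.resize(a,(800,600),interpolation=cv2.INTER_CUBIC))
E
```

```text
pics
18.8
{'time': 0.0, 'qpos': array([-1.23902460e+00,  2.76597155e-01,  1.50608416e+00,  1.93020272e-05,
        1.36066199e+00, -1.20963181e-01]), 'dq': array([-0.0002127 , -0.00082575,  0.000724  , -0.00057406, -0.00055403,
       -0.00072579]), 'joint_efforts': array([-1.00848680e-03, -4.04593921e+01, -2.37235487e+01,  6.98794308e-02,
        3.47096706e-02, -1.40896477e-04]), 'tool_pos': array([ 251.36595892, -516.55250991,  204.62300582]), 'eef_rot': array([-8.71456815e-04,  9.74488188e-01,  2.24437084e-01, -8.27073442e-05]), 'contact_force': array([-0.14179476, -0.59722147,  0.60509529]), 'torque': array([0.00708678, 0.05521125, 0.03871519]), 'gripper_force': 0.0, 'opening': 93.68712954756991}
side {'camera_matrix': array([[386.82099323,   0.        , 257.78800421],
       [  0.        , 386.82099323, 191.75998452],
       [  0.        ,   0.        ,   1.        ]]), 'dist_coeffs': array([-0.12090513,  0.        ,  0.        ,  0.        ,  0.        ]), 'position': array([-310.27649929, -779.32360241,  934.82092942]), 'rotation': array([ 0.81378358,  0.4199789 , -0.172708  
[... 346 characters left out ...]
otation': array([-0.70336198, -0.04783109,  0.05127922,  0.70736451])}
wrist {'camera_matrix': array([[306.59265457,   0.        , 256.42076773],
       [  0.        , 306.59265457, 196.91357616],
       [  0.        ,   0.        ,   1.        ]]), 'dist_coeffs': array([-0.08354656,  0.        ,  0.        ,  0.        ,  0.        ]), 'tool_from_camera': array([[-5.73142477e-04,  9.68324347e-01,  2.49695076e-01,
         7.15514028e+01],
       [ 9.99999603e-01,  3.84678192e-04,  8.03576082e-04,
        -7.12210506e-01],
       [ 6.82070034e-04,  2.49695438e-01, -9.68324183e-01,
        -1.80106807e+02],
       [ 0.00000000e+00,  0.00000000e+00,  0.00000000e+00,
         1.00000000e+00]])}
```

View pics/top0b.png

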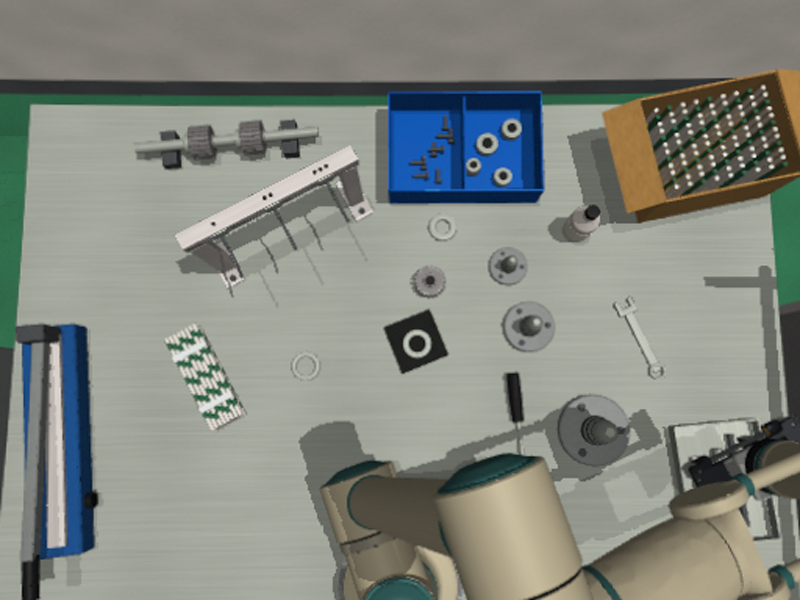

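View pics/side0b.png

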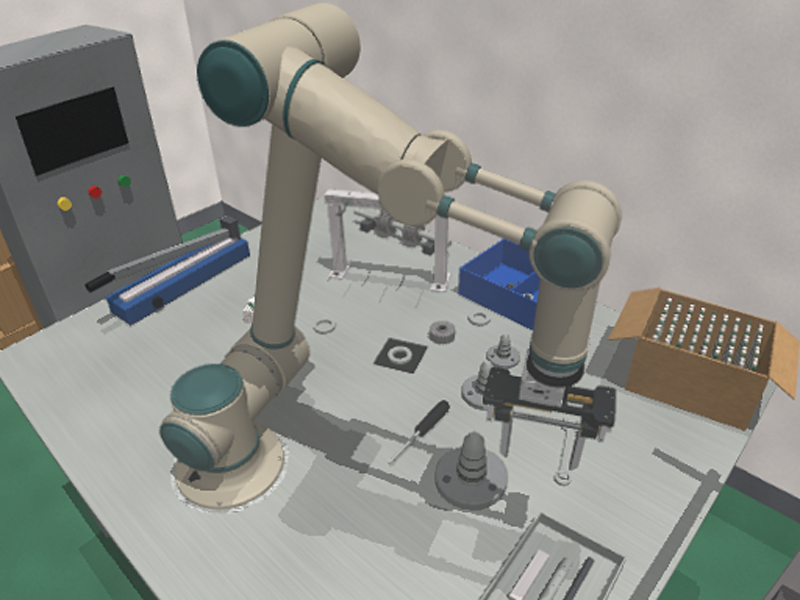

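The top view (800x600) shows three gauge look-alikes: small (508,265), middle (528,326) and large (594,430). The middle base is about 52 px, or roughly 103 mm, which fits the 100 mm given. The pad with its ring is at (416,342), and the rack pips run 1→3 from (213,224) to (320,168). Next I measure these and take one enlarged crop to confirm.

```bash
cat > h.py <<'E'
import numpy as np,cv2
from scipy.spatial.transform import Rotation as R
from rig import sensors,vision,ctrl
def pose(n,s=None):
    c=vision.calibration(n)
    if n=="wrist":
        s=s or sensors.sense(); T=c["tool_from_camera"]; q=R.from_quat(s["eef_rot"],scalar_first=True).as_matrix()
        return c,q@T[:3,:3],q@T[:3,3]+s["tool_pos"]
    return c,R.from_quat(c["rotation"],scalar_first=True).as_matrix(),c["position"]
def p2w(n,px,z,s=None):
    c,M,p=pose(n,s)
    u=cv2.undistortPoints(np.array(px,float).reshape(-1,1,2),c["camera_matrix"],c["dist_coeffs"])[:,0]
    d=np.c_[u[:,0],-u[:,1],-np.ones(len(u))]@M.T
    return p+d*((z-p[2])/d[:,2])[:,None]
def w2p(n,P,s=None):
    c,M,p=pose(n,s); L=(np.array(P,float).reshape(-1,3)-p)@M*[1,-1,-1]
    return cv2.projectPoints(L,np.zeros(3),np.zeros(3),c["camera_matrix"],c["dist_coeffs"])[0][:,0]
def circ(P):  # circle fit
    A=np.c_[2*P[:,:2],np.ones(len(P))]; b=(P[:,:2]**2).sum(1); x=np.linalg.lstsq(A,b,rcond=None)[0]
    return x[:2],2*np.sqrt(x[2]+x[0]**2+x[1]**2)
E
python3 - <<'E'
from h import *
np.set_printoptions(precision=1,suppress=True)
k=.64
P=lambda l,z:p2w("top",np.array(l)*k,z)
print("ring pad",P([[416,343]],10),"others",P([[441,228],[305,366]],10),"wheel",P([[429,281]],24),"bottle",P([[592,213]],140))
for n,c,w in(("small",(508,266),38),("mid",(528,327),52),("large",(594,430),70)):
    q=P([c,(c[0]-w/2,c[1]),(c[0]+w/2,c[1])],14);print(n,q[0],np.linalg.norm(q[1]-q[2]))
print("mid nose",P([[533,324]],92))
e=P([[213,224],[267,197],[320,168]],245);print("pips",e)
e=P([[177,236],[352,146],[184,251],[358,160]],245);print("beam corners",e,np.linalg.norm(e[0]-e[1]),np.linalg.norm(e[2]-e[0]))
a=cv2.imread("pics/top0.png")
cv2.imwrite("pics/crop1.png",np.hstack([cv2.resize(a[85:185,105:245],None,fx=4,fy=4)[:, :400+0],cv2.resize(a[150:250,300:400],(400,400))]))
b=cv2.imread("pics/top0.png")
cv2.imwrite("pics/crop1.png",np.vstack([cv2.resize(b[90:190,105:245],(420,300),interpolation=2),cv2.resize(b[150:250,250:390],(420,300),interpolation=2)]))
E
```

```text
ring pad [[452.4 -33.1  10. ]] others [[684.3 -85.2  10. ]
 [408.6 184.4  10. ]] wheel [[573.7 -59.5  24. ]] bottle [[ 678.3 -354.8  140. ]]
small [ 604.9 -217.7   14. ] 75.66145786792954
mid [ 482.5 -253.9   14. ] 102.16270361932929
large [ 283.  -374.2   14. ] 133.7473661777321
mid nose [[ 480. -250.   92.]]
pips [[634.1 306.9 245. ]
 [680.4 218.3 245. ]
 [730.7 130.1 245. ]]
beam corners [[613.8 365.4 245. ]
 [769.2  76.2 245. ]
 [588.4 353.  245. ]
 [744.6  65.9 245. ]] 328.31163544375676 28.263934596429905
```

View pics/crop1.png

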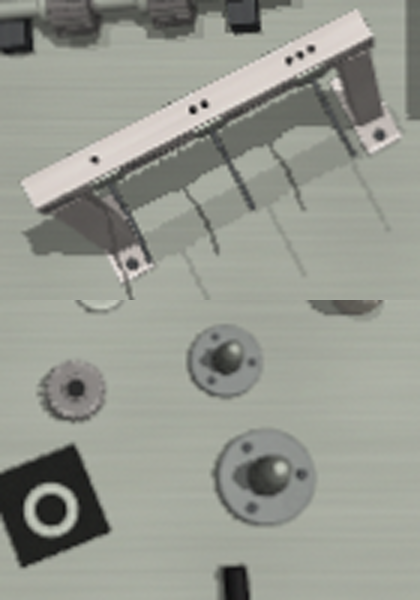

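The crop confirms the middle gauge (lower right, about 102 mm base) and pips 1, 2, 3 from left to right along the rack. The rack yaw is about 28°, and the tool yaw is already about 26°. Next I work out the move to above the pad ring.

```bash
cat >> h.py <<'E'
def go(P,Rt=None):
    s=sensors.sense(); q=R.from_quat(s["eef_rot"],scalar_first=True); d=q.inv().apply(np.array(P)-s["tool_pos"])/10
    r=np.degrees((q.inv()*Rt).as_rotvec()) if Rt is not None else np.zeros(3)
    print("t",round(s["time"],2),"tcp",s["tool_pos"].round(1),"F",s["contact_force"].round(1),"open",round(s["opening"],1),"row",r.round(1),d.round(2))
def down(yaw): # tool down, tool x at yaw
    c,s=np.cos(np.radians(yaw)),np.sin(np.radians(yaw)); return R.from_matrix(np.c_[[c,s,0],[s,-c,0],[0,0,-1]])
E
python3 -c "
from h import *
go([452,-33,110],down(28.2))"
```

```text
t 0.15 tcp [ 251.4 -516.7  204.8] F [ 0.4  0.2 -0.3] open 94.0 row [-0.1 -0.  -2.3] [ 39.2  -34.7    9.53]
```

Call:
apply_moves(series=[[0,0,-2.3,10,-9,1,0],[0,0,-2.3,20,-17.5,2,0],[0,0,-2.3,30,-26,5,0],[0,0,-2.3,39.2,-34.7,9.5,0],[0,0,-2.3,39.2,-34.7,9.5,0],[0,0,-2.3,39.2,-34.7,9.5,0],[0,0,-2.3,39.2,-34.7,9.5,0],[0,0,-2.3,39.2,-34.7,9.5,0]])

```text
time: 1.15
tool_pos: [440.5, -61.6, 117.5]
eef_rot: [0.0, 0.97, 0.244, 0.0]
contact_force: [0.9, -0.2, -0.4]
opening: 93.9
gripper_force: 0.0
```

Call:
apply_moves(series=[[0,0,0,0,0,0,0],[0,0,0,0,0,0,0]])

```text
time: 1.4
tool_pos: [439.8, -63.7, 117.8]
eef_rot: [0.0, 0.97, 0.245, -0.0]
contact_force: [0.2, 0.2, -0.6]
opening: 94.1
gripper_force: 0.0
```

```bash
python3 - <<'E'
from h import *
s=sensors.sense(); im=vision.read_camera("wrist"); go([452,-33,110],down(28.2))
cv2.imwrite("pics/w1.png",im[:,:,::-1])
print(w2p("wrist",[[452,-33,10]],s), w2p("wrist",[s["tool_pos"]],s))
g=cv2.cvtColor(im,6)
for t in(150,180):
  cs,_=cv2.findContours((g>t).astype(np.uint8),cv2.RETR_LIST,cv2.CHAIN_APPROX_NONE)
  for c in cs:
    if len(c)>60:
      ct,d=circ(p2w("wrist",c[:,0].astype(float),10,s)); 
      if 20<d<70: print(t,len(c),c[:,0].mean(0),ct.round(1),d)
E
```

```text
t 1.45 tcp [439.8 -64.5 118. ] F [0.1 0.2 0.2] open 93.9 row [0. 0. 0.] [ 2.56 -2.2   0.79]
[[234.98930064 168.29712348]] [[257.85101356 235.68056723]]
150 129 [367.20930233 349.        ] [ 338.8 -263.6] 51.23392243476584
150 98 [225.83673469 152.33673469] [458.8 -23.6] 29.48141989967439
150 81 [332.32098765  58.56790123] [580.5 -62.9] 23.99454266381654
150 95 [321.13684211  61.86315789] [579.1 -61.5] 27.750975893820478
150 275 [303.33818182  65.88363636] [573.3 -55.6] 57.42090106466625
180 85 [146.55294118 360.2       ] [193.9 -44.1] 34.47458017826361
180 172 [154.68023256 354.25      ] [215.2 -54.7] 45.889704196255146
180 153 [199.20261438 345.64052288] [259.7 -89.9] 41.74971452930862
180 125 [367.376 348.64 ] [ 339.3 -263.3] 49.53962518941266
180 173 [263.24855491 264.68786127] [ 381.2 -105.5] 59.880530172434554
180 64 [336.640625 188.1875  ] [ 478.9 -129. ] 20.042855610429665
180 81 [330.24691358 193.72839506] [ 473.5 -126. ] 27.148840877836772
180 95 [225.48421053 152.42105263] [458.2 -23.7] 28.586227674497444
180 387 [330.9121447   53.14470284] [575.5 -58.6] 69.460148038317
```

View pics/w1.png

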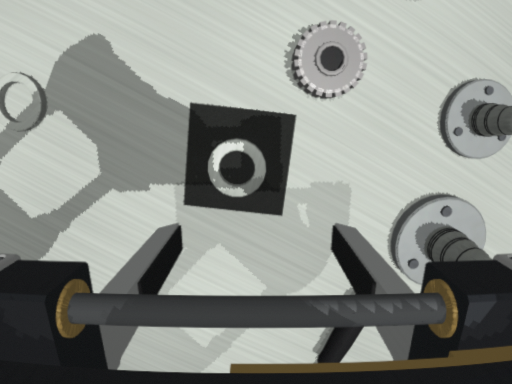

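The ring sits at about (236.7,168), as predicted, which gives roughly (452.7,-34.2) in the world. The fingers straddle it.

Call:
apply_moves(series=[[0,0,0,2.55,-2.05,0.8,0],[0,0,0,2.55,-2.05,5,0],[0,0,0,2.55,-2.05,9,0],[0,0,0,2.55,-2.05,10.5,0],[0,0,0,2.55,-2.05,11.1,0],[0,0,0,2.55,-2.05,11.3,0],[0,0,0,2.55,-2.05,11.3,0]])

```text
time: 2.33
tool_pos: [453.4, -34.0, 5.5]
eef_rot: [0.0, 0.97, 0.244, 0.001]
contact_force: [-0.3, 1.2, -0.1]
opening: 93.7
gripper_force: 0.0
```

```bash
python3 -c "
from h import *
go([452.7,-34.2,1.5],down(28.2))"
```

```text
t 2.33 tcp [453.4 -34.    5.5] F [-0.3  1.2 -0.1] open 93.7 row [ 0.1 -0.1 -0. ] [-0.07 -0.02  0.4 ]
```

Call:
apply_moves(series=[[0,0,0,0,0,0.35,0],[0,0,0,0,0,0.35,0.3],[0,0,0,0,0,0.35,0.55],[0,0,0,0,0,0.35,0.55],[0,0,0,0,0,0.35,0.55],[0,0,0,0,0,0.35,0.55],[0,0,0,0,0,0.35,0.55]], force=25)

```text
time: 3.2
tool_pos: [452.9, -33.4, 1.3]
eef_rot: [0.0, 0.97, 0.244, 0.0]
contact_force: [1.2, -0.2, -1.0]
opening: 55.8
gripper_force: 25.0
```

Call:
apply_moves(series=[[0,0,0,0,0,-2,0.55],[0,0,0,0,0,-6,0.55],[0,0,0,0,0,-11,0.55],[0,0,0,0,0,-14,0.55],[0,0,0,0,0,-14,0.55]])

```text
time: 3.82
tool_pos: [454.2, -33.6, 143.0]
eef_rot: [0.001, 0.97, 0.244, 0.002]
contact_force: [0.1, -0.5, -1.4]
opening: 55.6
gripper_force: 25.0
```

```bash
python3 -c "
from h import *
go([481,-253,142],down(28.2))"
```

```text
t 3.83 tcp [454.2 -33.6 143. ] F [ 0.1 -0.5 -1.4] open 55.6 row [ 0.2 -0.2  0. ] [-8.02 20.6   0.14]
```

Call:
apply_moves(series=[[0,0,0,-4,6,0,0.55],[0,0,0,-8,12,0,0.55],[0,0,0,-12,18,0,0.55],[0,0,0,-14,20.6,0,0.55],[0,0,0,-14,20.6,0,0.55],[0,0,0,-14,20.6,0,0.55],[0,0,0,-14,20.6,0,0.55],[0,0,0,-14,20.6,0,0.55]])

```text
time: 4.82
tool_pos: [427.0, -279.6, 141.1]
eef_rot: [-0.0, 0.97, 0.245, -0.0]
contact_force: [-1.7, 0.4, -1.7]
opening: 55.5
gripper_force: 25.0
```

```bash
python3 - <<'E'
from h import *
s=sensors.sense(); im=vision.read_camera("wrist"); go([481,-253,142],down(28.2))
g=np.array([[481,-253,92],[481,-253,14]]); p=w2p("wrist",g,s).round(1); print(p)
c=np.clip(p.mean(0).astype(int),[100,75],[412,309]); print(c-[100,75])
cv2.imwrite("pics/w2.png",cv2.resize(im[c[1]-75:c[1]+75,c[0]-100:c[0]+100,::-1],(800,600),interpolation=2))
E
```

```text
t 4.88 tcp [ 427.1 -279.8  141.3] F [-0.7 -0.2 -1.6] open 55.6 row [-0.  -0.   0.2] [ 6.02  0.2  -0.07]
[[260.7 134.2]
 [259.7 130.2]]
[160  57]
```

View pics/w2.png

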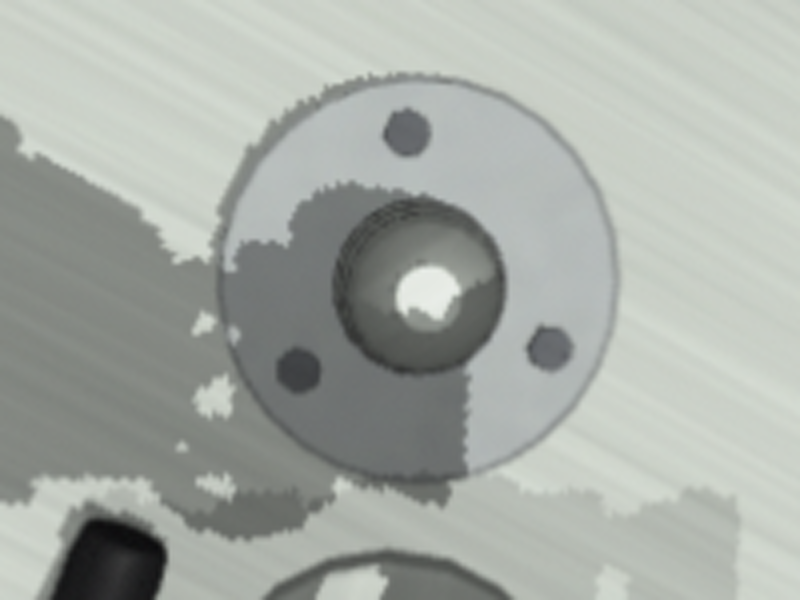

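Nose tip at wrist pixel (267,131.5) and base centre at (264.4,126.8). The held ring's front edge is at about (257,194.5).

```bash
python3 - <<'E'
from h import *
s=sensors.sense()
n=p2w("wrist",[[267,131.5]],92,s)[0];b=p2w("wrist",[[264.4,126.8]],14,s)[0]; print(n,b)
q=R.from_quat(s["eef_rot"],scalar_first=True)
print("ring front edge pred", w2p("wrist",[s["tool_pos"]+q.apply([28,0,-z]) for z in(0,10)],s))
for P in(n,b): go([P[0],P[1],112],down(28.2))
E
```

```text
[ 485.00935036 -256.3917947    92.        ] [ 486.17668712 -255.75823409   14.        ]
ring front edge pred [[257.88414068 192.33686213]
 [257.95211205 196.44348827]]
t 4.88 tcp [ 427.1 -279.8  141.3] F [-0.7 -0.2 -1.6] open 55.6 row [-0.  -0.   0.2] [6.21 0.69 2.93]
t 4.88 tcp [ 427.1 -279.8  141.3] F [-0.7 -0.2 -1.6] open 55.6 row [-0.  -0.   0.2] [6.34 0.69 2.93]
```

Call:
apply_moves(series=[[0,0,0,3,0.35,0,0.55],[0,0,0,6.35,0.7,0,0.55],[0,0,0,6.35,0.7,0,0.55],[0,0,0,6.35,0.7,2,0.55],[0,0,0,6.35,0.7,4,0.55],[0,0,0,6.35,0.7,5,0.55],[0,0,0,6.35,0.7,5,0.55]])

```text
time: 5.75
tool_pos: [485.4, -256.8, 90.9]
eef_rot: [-0.0, 0.97, 0.244, -0.001]
contact_force: [0.6, 0.3, -2.0]
opening: 56.0
gripper_force: 25.0
```

Call:
apply_moves(series=[[0,0,0,0,0,0.4,0.55],[0,0,0,0,0,0.8,0.55],[0,0,0,0,0,1.2,0.55],[0,0,0,0,0,1.2,0.55]])

```text
time: 6.25
tool_pos: [485.9, -257.0, 79.0]
eef_rot: [-0.0, 0.97, 0.244, -0.0]
contact_force: [-0.4, -0.5, -1.9]
opening: 55.7
gripper_force: 25.0
```

Call:
apply_moves(series=[[0,0,0,0,0,0.4,0.55],[0,0,0,0,0,0.8,0.55],[0,0,0,0,0,1.0,0.55],[0,0,0,0,0,1.0,0.55]])

```text
time: 6.75
tool_pos: [486.0, -257.1, 69.0]
eef_rot: [-0.0, 0.97, 0.244, -0.0]
contact_force: [0.3, -0.0, -1.3]
opening: 55.8
gripper_force: 25.0
```

Call:
apply_moves(series=[[0,0,0,0,0,0.2,0.55],[0,0,0,0,0,0.4,0.55],[0,0,0,0,0,0.4,0.55]])

```text
time: 7.12
tool_pos: [486.0, -257.1, 65.1]
eef_rot: [-0.0, 0.97, 0.244, -0.0]
contact_force: [0.8, -0.1, -1.9]
opening: 55.4
gripper_force: 25.0
```

Call:
apply_moves(series=[[0,0,0,0,0,0.3,0.55],[0,0,0,0,0,0.7,0.55],[0,0,0,0,0,1.1,0.55],[0,0,0,0,0,1.3,0.55],[0,0,0,0,0,1.3,0.55]])

```text
time: 7.75
tool_pos: [486.0, -257.1, 52.0]
eef_rot: [-0.0, 0.97, 0.244, -0.0]
contact_force: [0.2, -0.5, -1.4]
opening: 55.5
gripper_force: 25.0
```

Call:
apply_moves(series=[[0,0,0,0,0,0.15,0.55],[0,0,0,0,0,0.3,0.55],[0,0,0,0,0,0.3,0.55]])

```text
time: 8.12
tool_pos: [485.9, -256.6, 49.6]
eef_rot: [-0.0, 0.97, 0.244, -0.0]
contact_force: [-0.8, 3.0, 3.2]
opening: 55.6
gripper_force: 25.0
```

Contact near z=49. Now let go, rise above the ring, part-close the fingers to about 44 mm, and approach.

Call:
apply_moves(series=[[0,0,0,0,0,0,0.25],[0,0,0,0,0,0,0.25],[0,0,0,0,0,0,0.25],[0,0,0,0,0,-1,0.25],[0,0,0,0,0,-2,0.25],[0,0,0,0,0,-2,0.53],[0,0,0,0,0,-2,0.53],[0,0,0,0,0,-2,0.53]])

```text
time: 9.12
tool_pos: [485.9, -257.0, 69.1]
eef_rot: [-0.0, 0.97, 0.244, -0.0]
contact_force: [0.5, 0.2, 0.4]
opening: 45.7
gripper_force: 0.0
```

```bash
python3 - <<'E'
from h import *
s=sensors.sense(); im=vision.read_camera("wrist"); go([486,-256.5,65])
p=w2p("wrist",[[485.5,-256,59]],s)[0].astype(int);print(p)
sd=vision.read_camera("side");q=w2p("side",[[485.5,-256,50]])[0].astype(int);print(q)
A=cv2.resize(im[p[1]-75:p[1]+75,p[0]-50:p[0]+50,::-1],(400,600),interpolation=2)
B=cv2.resize(sd[q[1]-45:q[1]+45,q[0]-30:q[0]+30,::-1],(400,600),interpolation=2)
cv2.imwrite("pics/w3.png",np.hstack([A,B]))
E
```

```text
t 9.18 tcp [ 485.9 -257.    69.1] F [-0.5 -0.2 -0.5] open 44.4 row [0. 0. 0.] [ 0.03 -0.04  0.41]
[256 229]
[310 240]
```

View pics/w3.png

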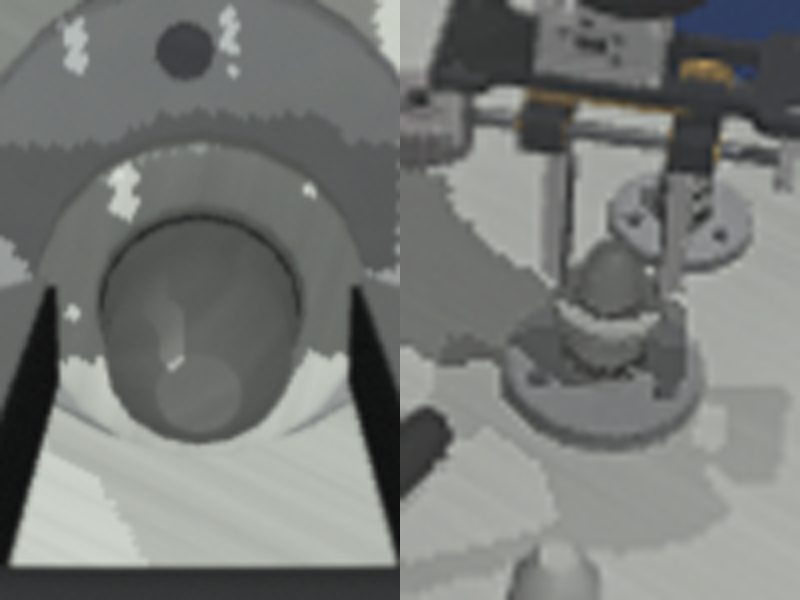

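The wrist crop shows the ring round the mandrel and slightly askew, with a gap at the far side. Both fingertips are over its rim, so I press gently.

Call:
apply_moves(series=[[0,0,0,0,0,0.3,0.53],[0,0,0,0,0,0.6,0.53],[0,0,0,0,0,0.75,0.53],[0,0,0,0,0,0.85,0.53],[0,0,0,0,0,0.85,0.53]])

```text
time: 9.85
tool_pos: [486.1, -257.2, 60.7]
eef_rot: [0.0, 0.97, 0.244, -0.0]
contact_force: [-0.2, -0.2, -0.0]
opening: 44.2
gripper_force: 0.0
```

Call:
apply_moves(series=[[0,0,0,0,0,0.05,0.53],[0,0,0,0,0,0.1,0.53],[0,0,0,0,0,0.1,0.53]])

```text
time: 10.22
tool_pos: [486.1, -257.1, 59.8]
eef_rot: [0.0, 0.97, 0.244, 0.0]
contact_force: [-0.1, 0.4, -0.2]
opening: 44.1
gripper_force: 0.0
```

Call:
apply_moves(series=[[0,0,0,0,0,0.05,0.53],[0,0,0,0,0,0.1,0.53],[0,0,0,0,0,0.1,0.53]])

```text
time: 10.6
tool_pos: [486.1, -257.2, 58.8]
eef_rot: [0.0, 0.97, 0.244, 0.0]
contact_force: [0.1, 0.1, -0.3]
opening: 44.3
gripper_force: 0.1
```

Call:
apply_moves(series=[[0,0,0,0,0,0.05,0.53],[0,0,0,0,0,0.05,0.53]])

```text
time: 10.85
tool_pos: [486.2, -257.1, 58.6]
eef_rot: [0.0, 0.97, 0.244, 0.0]
contact_force: [-0.3, 1.3, 2.8]
opening: 44.2
gripper_force: 1.4
```

Call:
apply_moves(series=[[0,0,0,0,0,0.04,0.53],[0,0,0,0,0,0.04,0.53],[0,0,0,0,0,0.04,0.53]])

```text
time: 11.22
tool_pos: [486.2, -257.1, 58.4]
eef_rot: [0.0, 0.97, 0.244, 0.0]
contact_force: [-1.0, 1.0, 5.1]
opening: 44.2
gripper_force: 2.7
```

Call:
apply_moves(series=[[0,0,0,0,0,0.04,0.53],[0,0,0,0,0,0.04,0.53],[0,0,0,0,0,0.04,0.53]])

```text
time: 11.6
tool_pos: [486.2, -257.1, 58.4]
eef_rot: [0.0, 0.97, 0.244, 0.0]
contact_force: [-1.6, 1.5, 7.6]
opening: 44.3
gripper_force: 3.6
```

Call:
apply_moves(series=[[0,0,0,0,0,0.03,0.53],[0,0,0,0,0,0.03,0.53],[0,0,0,0,0,0.03,0.53]])

```text
time: 11.98
tool_pos: [486.2, -257.1, 58.3]
eef_rot: [0.0, 0.97, 0.244, 0.0]
contact_force: [-1.8, 1.9, 8.7]
opening: 44.1
gripper_force: 4.4
```

Call:
apply_moves(series=[[0,0,0,0,0,-0.5,0.53],[0,0,0,0,0,-1,0.25],[0,0,0,0,0,-3,0.25],[0,0,0,0,0,-7,0.1],[0,0,0,-4,0,-10,0],[0,0,0,-9,0,-10,0],[0,0,0,-9,0,-10,0],[0,0,0,-9,0,-10,0]])

```text
time: 12.98
tool_pos: [407.1, -299.8, 157.2]
eef_rot: [-0.0, 0.97, 0.244, 0.0]
contact_force: [-0.2, -0.1, -0.2]
opening: 93.8
gripper_force: 0.0
```

```bash
python3 - <<'E'
from h import *
s=sensors.sense(); im=vision.read_camera("wrist"); go([485.5,-256,49])
p=w2p("wrist",[[485.5,-256,55]],s)[0].astype(int);print(p)
sd=vision.read_camera("side");q=w2p("side",[[485.5,-256,45]])[0].astype(int);print(q)
A=cv2.resize(im[max(0,p[1]-60):p[1]+60,p[0]-40:p[0]+40,::-1],(400,600),interpolation=2)
B=cv2.resize(sd[q[1]-39:q[1]+39,q[0]-26:q[0]+26,::-1],(400,600),interpolation=2)
cv2.imwrite("pics/w4.png",np.hstack([A,B]))
E
```

```text
t 13.03 tcp [ 407.5 -299.5  157. ] F [-0.   0.  -0.6] open 94.3 row [0. 0. 0.] [ 8.93 -0.14 10.81]
[255  97]
[310 241]
```

View pics/w4.png

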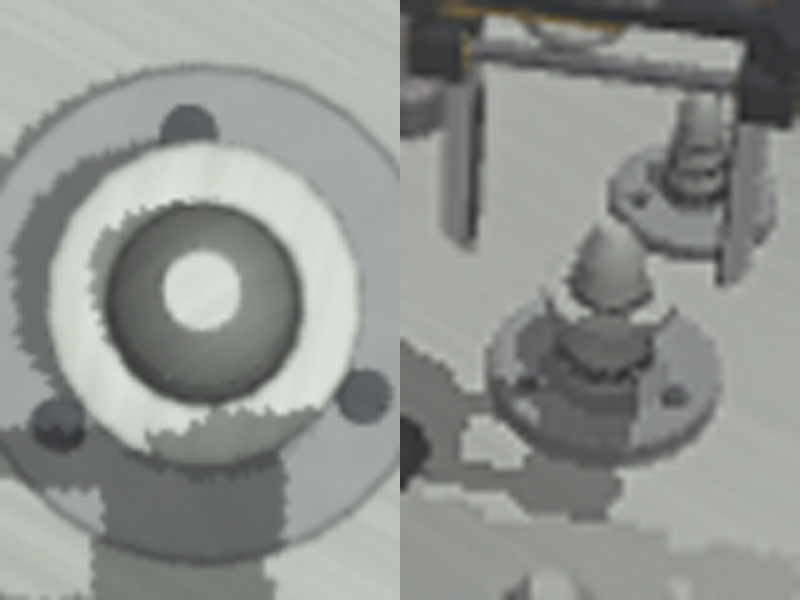

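The ring looks concentric and square. The top was at z≈58.4, rigid under 8.7 N, so the underside is at about 48.4 mm: step 2 (34 mm bore), which goes on hook 2. Next, regrip it.

Call:
apply_moves(series=[[0,0,0,4.5,-0.1,0,0],[0,0,0,8.9,-0.1,0,0],[0,0,0,8.9,-0.1,1,0],[0,0,0,8.9,-0.1,5,0],[0,0,0,8.9,-0.1,9,0],[0,0,0,8.9,-0.1,10.6,0],[0,0,0,8.9,-0.1,10.9,0],[0,0,0,8.9,-0.1,10.9,0]])

```text
time: 14.08
tool_pos: [485.5, -257.4, 49.1]
eef_rot: [0.001, 0.97, 0.244, 0.001]
contact_force: [0.6, -0.3, 0.1]
opening: 94.1
gripper_force: 0.0
```

Call:
apply_moves(series=[[0,0,0,0,0,0,0.3],[0,0,0,0,0,0,0.55],[0,0,0,0,0,0,0.55],[0,0,0,0,0,0,0.55],[0,0,0,0,0,0,0.55],[0,0,0,0,0,0,0.55]], force=35)

```text
time: 14.82
tool_pos: [484.9, -256.9, 48.4]
eef_rot: [0.0, 0.97, 0.244, 0.0]
contact_force: [-0.7, -1.1, 1.6]
opening: 55.5
gripper_force: 35.0
```

Call:
apply_moves(series=[[0,0,0,0,0,-0.3,0.55],[0,0,0,0,0,-0.8,0.55],[0,0,0,0,0,-2,0.55],[0,0,0,0,0,-4,0.55],[0,0,0,0,0,-8,0.55],[0,0,0,0,0,-12,0.55],[0,0,0,0,0,-15,0.55],[0,0,0,0,0,-15,0.55]])

```text
time: 15.82
tool_pos: [486.2, -257.7, 201.2]
eef_rot: [0.002, 0.97, 0.244, 0.002]
contact_force: [0.2, -0.2, -2.0]
opening: 55.2
gripper_force: 35.0
```

```bash
cat >> h.py <<'E'
def tilt(yaw,a=45): return down(yaw)*R.from_rotvec([0,np.radians(a),0])
E
python3 -c "
from h import *
go([535.6,138,275],tilt(28.2)); print(tilt(28.2).apply([0,0,1]))"
```

```text
t 15.82 tcp [ 486.2 -257.7  201.2] F [ 0.2 -0.2 -2. ] open 55.2 row [ 0.3 44.8  0.2] [ 23.1  -32.48  -7.5 ]
[ 0.62317565  0.33414385 -0.70710678]
```

Call:
apply_moves(series=[[0,0,0,3,-4,-4,0.55],[0,9,0,7,-9,-7.5,0.55],[0,18,0,11,-15,-7.5,0.55],[0,27,0,15,-21,-7.5,0.55],[0,36,0,19,-27,-7.5,0.55],[0,45,0,23.1,-32.5,-7.5,0.55],[0,45,0,23.1,-32.5,-7.5,0.55],[0,45,0,23.1,-32.5,-7.5,0.55]])

```text
time: 16.82
tool_pos: [531.1, 143.1, 270.5]
eef_rot: [-0.095, 0.896, 0.228, 0.369]
contact_force: [0.2, -0.3, -1.7]
opening: 55.6
gripper_force: 35.0
```

```bash
python3 -c "
from h import *
go([535.6,138,275],tilt(28.2))"
```

```text
t 16.82 tcp [531.1 143.1 270.5] F [ 0.2 -0.3 -1.7] open 55.6 row [-0.4  0.2  0.2] [ 0.42  0.66 -0.22]
```

Call:
apply_moves(series=[[0,0,0,0.4,0.6,-0.2,0.55],[0,0,0,0.4,0.6,-0.2,0.55],[0,0,0,0.4,0.6,-0.2,0.55]])

```text
time: 17.2
tool_pos: [539.2, 132.5, 277.4]
eef_rot: [-0.093, 0.896, 0.224, 0.371]
contact_force: [0.0, 0.6, -1.6]
opening: 55.3
gripper_force: 35.0
```

```bash
python3 - <<'E'
from h import *
s=sensors.sense(); im=vision.read_camera("wrist"); go([535.6,138,275],tilt(28.2))
x=np.array([.8813,.4726,0]);h=np.array([629,188.2,220])
pts=[h+x*a+[0,0,b] for a,b in((42,10),(15,0),(-15,0),(-43,16))]
print(w2p("wrist",pts,s).round(1), w2p("side",pts).round(1)); np.save("s5.npy",s,allow_pickle=True); np.save("im5.npy",im)
cv2.imwrite("pics/w5.png",cv2.resize(im[:,:,::-1],(800,600),interpolation=2))
E
```

```text
t 17.25 tcp [539.  132.7 277.3] F [ 0.2 -0.4 -1. ] open 55.4 row [ 0.1  0.  -0.1] [-0.2  -0.62  0.12]
[[250.3 119.8]
 [250.2 146.9]
 [250.  171.7]
 [249.4 187.8]] [[245.7 130.6]
 [243.9 135.9]
 [241.8 139.5]
 [239.5 139.2]]
```

View pics/w5.png

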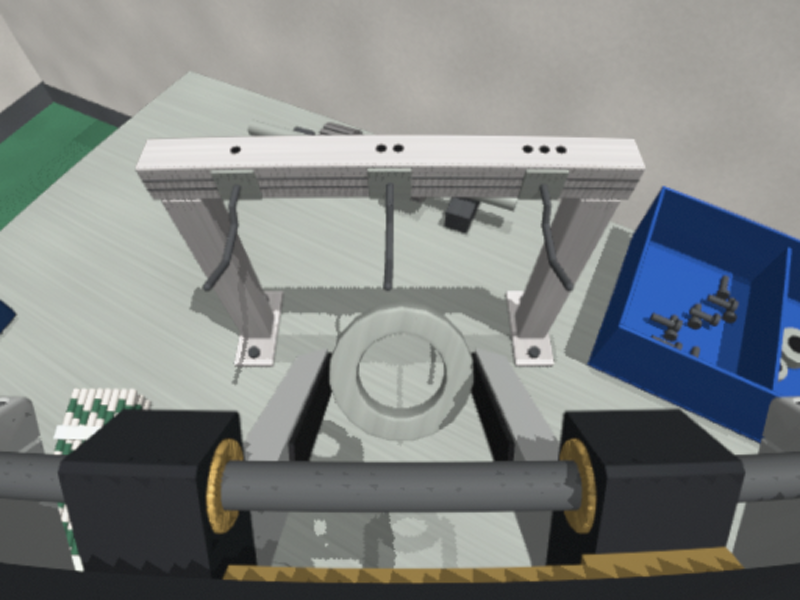

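Hook 2 (two pips) runs from about (249.6,118) to its tip at (249,185.6), within 2 px of the prediction. The held ring is at (256.6,238). Next come the threading waypoints.

```bash
cat >> h.py <<'E'
x_=np.array([.8813,.4726,0]);h_=np.array([629,188.2,220])
def hk(a,b): go(h_+x_*a+[0,0,b],tilt(28.2))
def loc():
    d=sensors.sense()["tool_pos"]-h_; print("local",[round(float(v),1) for v in(d@x_,d@[-.4726,.8813,0],d[2])])
E
python3 -c "
from h import *
loc()
for a in((-75,35),(-68,31),(-39.5,14),(-11.5,-2),(3.5,-6)): hk(*a)"
```

```text
local [-105.5, -6.3, 57.3]
t 17.25 tcp [539.  132.7 277.3] F [ 0.2 -0.4 -1. ] open 55.4 row [ 0.1  0.  -0.1] [ 0.58 -0.64  3.73]
t 17.25 tcp [539.  132.7 277.3] F [ 0.2 -0.4 -1. ] open 55.4 row [ 0.1  0.  -0.1] [ 0.8  -0.64  4.51]
t 17.25 tcp [539.  132.7 277.3] F [ 0.2 -0.4 -1. ] open 55.4 row [ 0.1  0.  -0.1] [ 1.61 -0.65  7.72]
t 17.25 tcp [539.  132.7 277.3] F [ 0.2 -0.4 -1. ] open 55.4 row [ 0.1  0.  -0.1] [ 2.46 -0.65 10.84]
t 17.25 tcp [539.  132.7 277.3] F [ 0.2 -0.4 -1. ] open 55.4 row [ 0.1  0.  -0.1] [ 3.24 -0.65 12.18]
```

Call:
apply_moves(series=[[0,0,0,0.2,-0.6,1.5,0.55],[0,0,0,0.6,-0.65,3.7,0.55],[0,0,0,0.8,-0.65,4.5,0.55],[0,0,0,0.8,-0.65,4.5,0.55]])

```text
time: 17.75
tool_pos: [568.6, 157.5, 250.8]
eef_rot: [-0.093, 0.896, 0.225, 0.371]
contact_force: [-0.0, 0.2, -0.5]
opening: 55.0
gripper_force: 35.0
```

```bash
python3 -c "
from h import *
loc()
for a in((-39.5,14),(-11.5,-2),(3.5,-6)): hk(*a)"
```

```text
local [-67.7, 1.5, 30.8]
t 17.75 tcp [568.6 157.5 250.8] F [-0.   0.2 -0.5] open 55.0 row [-0.  0.  0.] [0.81 0.15 3.18]
t 17.75 tcp [568.6 157.5 250.8] F [-0.   0.2 -0.5] open 55.0 row [-0.  0.  0.] [1.66 0.15 6.29]
t 17.75 tcp [568.6 157.5 250.8] F [-0.   0.2 -0.5] open 55.0 row [-0.  0.  0.] [2.44 0.16 7.64]
```

Call:
apply_moves(series=[[0,0,0,0.2,0.1,1,0.55],[0,0,0,0.5,0.15,2,0.55],[0,0,0,0.8,0.15,3.2,0.55],[0,0,0,1.1,0.15,4.2,0.55],[0,0,0,1.4,0.15,5.3,0.55],[0,0,0,1.65,0.15,6.3,0.55],[0,0,0,1.65,0.15,6.3,0.55]])

```text
time: 18.62
tool_pos: [619.0, 183.4, 217.5]
eef_rot: [-0.094, 0.896, 0.226, 0.371]
contact_force: [0.2, 0.4, -1.4]
opening: 55.5
gripper_force: 35.0
```

```bash
python3 - <<'E'
from h import *
loc(); hk(3.5,-6); im=vision.read_camera("wrist"); sd=vision.read_camera("side")
q=w2p("side",[h_])[0].astype(int)
B=cv2.resize(sd[q[1]-40:q[1]+40,q[0]-40:q[0]+40,::-1],(400,400),interpolation=2)
A=cv2.resize(im[120:280,176:336,::-1],(400,400),interpolation=2)
cv2.imwrite("pics/w6.png",np.hstack([A,B]))
E
```

```text
local [-11.1, 0.5, -2.5]
t 18.62 tcp [619.  183.4 217.5] F [ 0.2  0.4 -1.4] open 55.5 row [-0.1  0.1  0. ] [0.78 0.06 1.28]
```

View pics/w6.png

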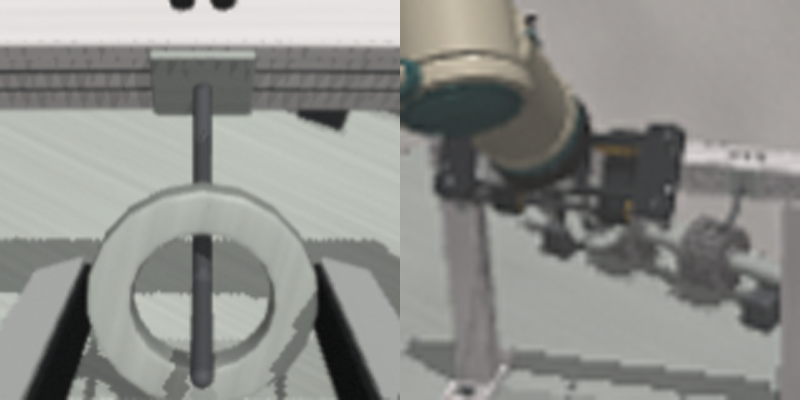

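The hook wire passes through the bore and the tip is free in front of the ring. Advance to the throat, then let go.

Call:
apply_moves(series=[[0,0,0,0.4,0,0.65,0.55],[0,0,0,0.75,0,1.25,0.55],[0,0,0,0.75,0,1.25,0.55],[0,0,0,0.75,0,1.25,0.55]])

```text
time: 19.23
tool_pos: [631.1, 189.8, 214.7]
eef_rot: [-0.093, 0.896, 0.225, 0.371]
contact_force: [-1.0, 0.0, -1.6]
opening: 55.4
gripper_force: 35.0
```

Call:
apply_moves(series=[[0,0,0,0,0,0,0.3],[0,0,0,0,0,0,0.1],[0,0,0,0,0,0,0],[0,0,0,0,0,0,0],[0,0,0,0,0,0,0],[0,0,0,0,0,0,0]])

```text
time: 19.98
tool_pos: [631.2, 189.7, 214.8]
eef_rot: [-0.093, 0.896, 0.225, 0.371]
contact_force: [0.4, 0.6, 0.2]
opening: 94.1
gripper_force: 0.0
```

Call:
apply_moves(series=[[0,0,0,0,0,-1,0],[0,0,0,0,0,-3,0],[0,0,0,0,0,-6,0],[0,0,0,0,0,-10,0],[0,0,0,0,0,-14,0],[0,0,0,0,0,-14,0],[0,0,0,0,0,-14,0],[0,0,0,0,0,-14,0]])

```text
time: 20.98
tool_pos: [543.8, 143.2, 312.2]
eef_rot: [-0.094, 0.896, 0.225, 0.37]
contact_force: [0.0, 0.2, -0.9]
opening: 94.1
gripper_force: 0.0
```

```bash
python3 - <<'E'
from h import *
loc(); im=vision.read_camera("wrist"); s=sensors.sense(); print(s["time"],s["contact_force"])
q=w2p("wrist",[h_],s)[0].astype(int); print(q)
q=np.clip(q,[90,70],[420,310])
cv2.imwrite("pics/w7.png",cv2.resize(im[q[1]-70:q[1]+70,q[0]-90:q[0]+90,::-1],(720,560),interpolation=2))
E
```

```text
local [-96.3, 0.6, 92.2]
21.025 [-0.03319889  0.50786003 -0.14371904]
[258 186]
```

View pics/w7.png

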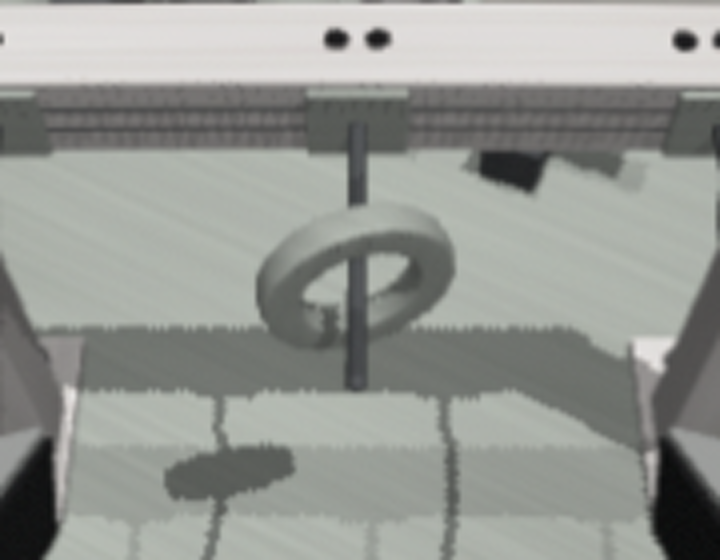

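The ring hangs in the throat of the two-pip hook and the gripper is clear. I let it settle, then hand in.

Call:
apply_moves(series=[[0,0,0,0,0,-3,0],[0,0,0,0,0,-3,0],[0,0,0,0,0,-3,0],[0,0,0,0,0,-3,0],[0,0,0,0,0,-3,0],[0,0,0,0,0,-3,0],[0,0,0,0,0,-3,0],[0,0,0,0,0,-3,0]])

```text
time: 22.02
tool_pos: [525.3, 132.9, 335.0]
eef_rot: [-0.093, 0.896, 0.225, 0.371]
contact_force: [-0.5, 0.1, -0.9]
opening: 94.0
gripper_force: 0.0
```

Call:
apply_moves(series=[[0,0,0,0,0,0,0],[0,0,0,0,0,0,0],[0,0,0,0,0,0,0],[0,0,0,0,0,0,0],[0,0,0,0,0,0,0],[0,0,0,0,0,0,0],[0,0,0,0,0,0,0],[0,0,0,0,0,0,0]])

```text
time: 23.02
tool_pos: [525.3, 132.8, 335.1]
eef_rot: [-0.093, 0.896, 0.225, 0.371]
contact_force: [-0.2, -0.1, -0.3]
opening: 93.8
gripper_force: 0.0
```

```bash
python3 - <<'E'
from h import *
a=vision.read_camera("wrist").astype(int);b=vision.read_camera("wrist").astype(int)
p=w2p("wrist",[h_-[0,0,14]])[0].astype(int); c=a[p[1]-30:p[1]+30,p[0]-30:p[0]+30]
print(p,abs(a-b).max(),(cv2.cvtColor(c.astype(np.uint8),6)[::6,::3]//26))
print(ctrl.finish_job())
E
```

```text
[257 187] 30 [[6 6 6 6 6 6 6 6 7 5 2 6 6 6 6 6 6 6 6 4]
 [6 6 6 6 6 6 6 6 6 5 3 6 6 6 6 6 6 6 6 6]
 [6 6 6 6 6 6 6 6 6 6 6 6 6 6 6 5 5 7 6 6]
 [6 6 6 6 5 5 5 4 3 3 3 5 5 4 3 3 3 4 6 6]
 [6 6 5 4 4 3 3 6 6 4 3 6 6 4 2 3 3 4 6 6]
 [6 6 6 3 3 3 3 5 5 3 3 4 5 4 3 3 6 6 6 6]
 [6 6 6 5 3 3 3 3 3 3 2 3 3 5 6 6 6 6 6 6]
 [4 4 4 4 4 4 4 4 4 2 2 4 4 4 4 4 4 4 4 4]
 [4 4 4 4 4 4 4 4 4 3 2 4 4 4 4 4 4 4 4 4]
 [6 6 6 6 6 6 6 6 6 6 6 6 6 6 6 4 5 4 5 5]]
the job is handed in; nothing more can be done
None
```

The ring stopped at step 2 (two lines, so the 34 mm bore) and now hangs on hook 2 (two pips); the job was handed in at about 23 s, with nothing else on the bench moved.

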